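Zero the sugar mill's burrs, back off three clicks, close the mouth

TASK

Set the red maple-sugar mill: turn its black adjustment ring clockwise (seen from above) until you feel the burrs touch, without jamming them together, then back it off exactly three clicks. Then take the wooden stopper and close the mill's open mouth with it, fully home and let go. Leave the other things on the bench, and the cup under the spout, as they stand.

Things in the scene. Friction and masses are not known exactly. Their poses are not given: they have to be found in the camera images.
- mill: red round mill, bolted down. Origin: under its centre, on the vertical axis of body, ring and mouth. +x points to the grey motor box at its rear (reaching 128 mm, 75 wide, 90 high), -x to the steel spout and cup stand. Foot 136 mm diameter, body 100 mm to 115 high, tapering to 68 mm at 138 high, then a 50 mm neck to 152.
- ring: black rubber-sleeved adjustment ring atop the mill, 56 mm diameter, 38 mm tall (152 to 190 mm above the bench). Origin: on the axis, at its lower edge; z up; x towards its white stripe. Turns about z only; grip it across the diameter at any yaw. Clockwise from above closes the burrs. A click every 0.25 rad, about 0.1 N m to get over, friction 0.03 N m; let go, it settles in the nearest click.
- ring_grip (a point): point on the mill's axis at the height to grip the ring, 172 mm above the bench. The ring starts 0.95 to 1.6 rad open from burr contact; where contact lies differs every run and shows nowhere. Contact is at a click; past it the torque rises stiffly, about 11 N m per rad (0.3 to 0.4 N m is firm contact, 0.065 rad or 0.8 N m is jammed). Three clicks off is 0.75 rad from the contact click.
- gap (a joint): gap between the burrs, hidden inside the mill, in m: 0 when they just touch, negative when pressed into each other, 0.00002 (20 microns) more per click of the ring, 0.00008 per rad. This reading is far noisier than a click: set the ring by feel.
- mouth (a point): centre of the top rim of the mill's mouth, a steel tube on the mill's axis standing up through the ring: 46 mm outside, 38 mm inside diameter, 18 mm deep, rim 210 mm above the bench (20 above the ring's top). It does not turn with the ring. z up.
- stopper: wooden stopper, about 110 g: a plug 34 mm diameter, 14 mm long, chamfered 4 mm; above it a flange 52 mm diameter, 14 to 22 mm high; on top a round knob 24 mm diameter, 22 to 52 mm high. Origin: centre of the plug's underside; z up. Stands on its plug on the bench, left or right of the mill. Seated, the flange lies on the mouth's rim, origin 14 mm below the rim.
- cup: steel cup, 72 mm mouth diameter, 75 mm high, on the mill's stand under the spout, 105 mm in front of the mill's axis; origin at its underside. Leave it.
- roll_a: upright brown roll of labels, 80 mm diameter, 85 mm high, origin at its underside; stands where the stopper might have (left or right of the mill). Leave it.
- roll_b: upright white roll of labels, same size, at the left rear. Leave it.
- bottle_a: dark syrup bottle with a gold cap, 76 mm diameter, 170 mm high, origin at its underside, at the right rear. Leave it.
- bottle_b: same kind of bottle. Leave it.
- scoop: spoon lying at the left near the robot. Leave it.
- phone: black phone, 145 x 70 x 9 mm, lying at the right. Leave it.
Things that resemble listed ones, but are neither listed nor needed, are in the scene too. Of the things that look like the stopper, take the one that is farthest to the robot's right at the start.

How it is judged:
By the outcome, as a careful person would: the job done as asked, in the order asked, and still so for the second after the job is handed in, with the robot touching nothing.
It also fails if it takes over 67 s, if anything falls off the work surface, if the arm or the gripper's body presses on something with over 40 N, if the wrist force passes 120 N, or if a joint passes its speed limit or range.

ROBOT

A 6-joint arm with a two-finger parallel gripper is mounted at the origin on the work surface. World frame = base frame: x ahead of the robot, y to its left, z up, the work surface at z = 0. Lengths are in m, angles in rad, forces in N, time in s.
With the tool pointing down it reaches from about 0.35 to 0.725 m from the base axis. Payload 4.3 kg.
Tool frame: the origin (TCP) lies midway between the tips of the shut fingers; the grasp point (between the pads) lies 19 mm behind it; z points along the fingers, y is the line along which they close (so a half turn about z gives the same grasp; the last joint's range is limited). The gripper opens to 85 mm and grips with 20 to 120 N. Pads are 22 mm wide; open, the fingers measure 114 mm over their backs; the gripper's body (76 mm by 85 mm) begins 54 mm behind the grasp point. The pads swing forward as they close: fully open they stand 13 mm farther back than shut.
Start: joints at [1.006, 0.377, 0.081, 1.274, 0, 1.46], TCP at [0.253, 0.517, 0.231] pointing down, gripper open.
Joint ranges: [-2.72, 2.72], [-0.84, 1.66], [-1.02, 1.22], [-1.77, 2.12], [-1.37, 1.28], [-3.14, 3.14]. Speed limits (rad/s): [2.57, 2.57, 3.14, 3.14, 3.14, 3.14].

INTERFACE

Orientations are given as a rotation vector (axis times angle).
In Python, from bench import sensors, viewer, manip gives the robot as it stands. The module is installed in compiled form; this text tells all that it offers.
- The arm moves only by the shell command python3 -m creep 'ROWS' [OPENING]. ROWS is JSON, a list of rows, each a list of 4 numbers: the shift along the tool's x, y, z in mm, then the turn about the tool's z in rad. In form: [[x, y, z, turn], ...]. A call has 1 to 20 rows; each row is the pose to reach, as a shift and turn from the pose commanded when the call began, along the tool's axes at that moment; what a row does not reach only later rows make up. A row lasts 1/8 s, in which the tool goes at most 62.5 mm and 10.7 degrees, less where a joint would pass 70% of its speed; a pose out of reach is approached as far as the arm can. A call with a gripper value outside its range is refused whole. OPENING is the opening, from 0 (shut) to 1 (fully open), set as the call begins (- or left out, the last holds). The fingers move at their own pace and stop on an object; the grip force is fixed at half the most. Time passes only in rows, so rows that repeat a pose let the fingers close. It gives the time, the measured TCP pose, the force, the opening and the grip force at its end, in the units of the state.
- sensors.get_obs(): the state, without advancing time (a new reading comes with each control period).
- viewer.camera(name): name is "side" or "top"; returns (picture, depth): 400x640x3 uint8, blue, green, red; 400x640 float32, m along the optical axis (not along the pixel's ray), 0 where there is no reading.
- viewer.camera_info(name): a dict with "camera_matrix" (3x3 intrinsics, pixels), "k1" (the pictures are not rectified: a ray, as slopes to the right and down, at radius r is drawn at 1 + k1 r^2 times it, then the intrinsics apply), "world_to_cam" (4x4, takes a point from world to camera coordinates). Camera axes: x right, y down, z forward; pixel columns grow to the right and rows downward; lengths in m; the calibration is good to about 2 mm. A picture is of the moment at which its call begins. camera_info takes no time and is no camera call.
- manip.close_job(): hands the job in; it is judged then, once.
The state is a dict: "clock": time; "qpos": joint angles; "joint_velocities": joint speeds; "joint_efforts": joint torques, N m; "eef_pos": TCP position; "eef_rot": TCP orientation; "ft_force": force on the tool from outside, world axes, zero at the start; "wrist_torque": the same for the moment, N m; "opening": finger opening in m; "grip_force": force on a finger pad.
Only numpy, scipy, OpenCV 4.12 (cv2) and the standard library are available. Lean on these libraries where they do the work, as an engineer would, in place of code of your own. Each camera call takes 0.05 s, during which the arm holds its last target. There are 200 camera calls.

## Working session

There is one attempt and no reset: what is moved stays moved. The work goes in short steps, Python scripts to look and compute and a shell command to move; the robot and the scene stay as the last step left them, time stands still between calls to the robot, and variables do not carry over. Pictures are saved under pics/ and viewed, at most 10 in all, crops included, and the job is handed in when it is done.

```bash
mkdir -p pics
cat > h.py <<'E'
import numpy as np, cv2
from bench import sensors, viewer, manip
def shot(name):
    im,d=viewer.camera(name); np.savez('%s.npz'%name,im=im,d=d); return im,d
def load(name):
    z=np.load('%s.npz'%name); return z['im'],z['d']
def world(name,u,v,depth):
    c=viewer.camera_info(name);K=np.array(c['camera_matrix'])
    p=cv2.undistortPoints(np.array([[[u,v]]],float),K,np.array([c['k1'],0,0,0.]))[0,0]
    P=np.array([p[0]*depth,p[1]*depth,depth,1]); return (np.linalg.inv(np.array(c['world_to_cam']))@P)[:3]
def cloud(name,d):
    c=viewer.camera_info(name);K=np.array(c['camera_matrix'])
    v,u=np.mgrid[:400,:640]; uv=np.stack([u.ravel(),v.ravel()],1).astype(float)[:,None]
    p=cv2.undistortPoints(uv,K,np.array([c['k1'],0,0,0.]))[:,0]
    z=d.ravel(); P=np.stack([p[:,0]*z,p[:,1]*z,z,np.ones_like(z)],1)
    W=(P@np.linalg.inv(np.array(c['world_to_cam'])).T)[:,:3]; W[z==0]=np.nan
    return W.reshape(400,640,3)
E
python3 - <<'E'
from h import *
for n in('top','side'):
    im,d=shot(n); cv2.imwrite('pics/%s0.png'%n,im); print(n,np.array(viewer.camera_info(n)['world_to_cam']).round(3).tolist(),viewer.camera_info(n)['k1'])
o=sensors.get_obs(); print({k:np.round(v,3).tolist() for k,v in o.items()})
E
```

```text
top [[-0.012, -1.0, 0.016, -0.038], [-0.998, 0.011, -0.054, 0.541], [0.054, -0.016, -0.998, 1.538], [0.0, 0.0, 0.0, 1.0]] -0.0546567650749151
side [[0.998, -0.066, -0.0, -0.553], [-0.043, -0.643, -0.765, 0.105], [0.05, 0.763, -0.644, 1.151], [0.0, 0.0, 0.0, 1.0]] -0.06444725544245647
{'clock': 0.1, 'qpos': [1.006, 0.378, 0.08, 1.274, 0.0, 1.461], 'joint_velocities': [0.001, -0.002, 0.003, -0.001, 0.002, 0.001], 'joint_efforts': [-0.0, -46.469, 27.058, 0.012, -0.0, 0.0], 'eef_pos': [0.252, 0.516, 0.23], 'eef_rot': [-0.708, -3.06, 0.003], 'ft_force': [-0.847, -0.362, -0.135], 'wrist_torque': [-0.001, 0.031, -0.031], 'grip_force': 0.0, 'opening': 0.085}
```

View pics/top0.png

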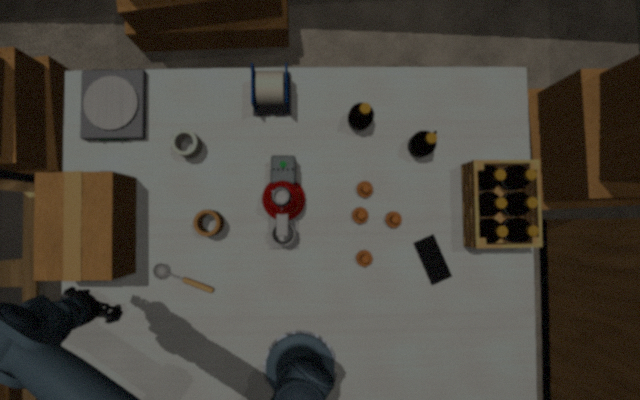

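View pics/side0.png

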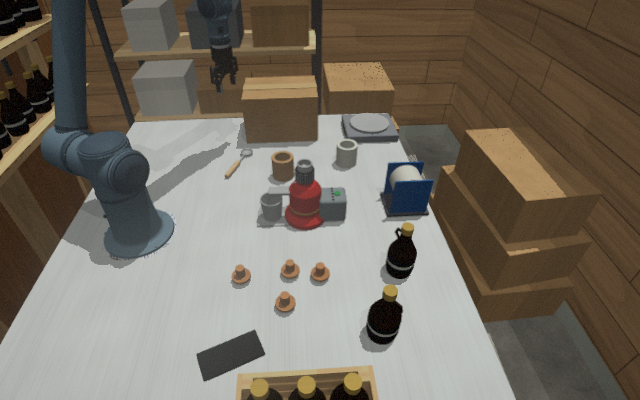

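Both views show the mill (top 283,198; side 305,195) and four stopper look-alikes. In the top view they are at (365,188), (360,215), (394,219) and (364,258). The one farthest to the robot's right is top (394,219), which is side (285,302). Next I measure it and check a close crop.

Run:
```python
from h import *
im,d=load('top'); W=cloud('top',d)
ims,ds=load('side'); S=cloud('side',ds)
def circ(xy):
    A=np.c_[2*xy,np.ones(len(xy))]; s=np.linalg.lstsq(A,(xy**2).sum(1),rcond=None)[0]; return s[:2],np.sqrt(s[2]+s[:2]@s[:2])
for (u,v) in [(365,188),(360,215),(394,219),(364,258)]:
    R=W[v-14:v+15,u-14:u+15].reshape(-1,3)
    print((u,v),'knob',len(k:=R[R[:,2]>0.043]),np.nanmedian(k,0).round(4),'all',len(a:=R[R[:,2]>0.012]),cv2.minEnclosingCircle(a[:,:2].astype(np.float32)),np.nanmax(R[:,2]).round(3))
for n,C,I in(('top',W,im),('side',S,ims)):
    R=C.reshape(-1,3);near=np.hypot(R[:,0]-.53,R[:,1]-.02)<.15
    for lo,hi in((.204,.216),(.186,.195),(.155,.185),(.02,.1)):
        m=near&(R[:,2]>lo)&(R[:,2]<hi); q=R[m]
        print(n,lo,hi,m.sum(),np.nanmedian(q,0).round(4) if m.sum() else '',cv2.minEnclosingCircle(q[:,:2].astype(np.float32)) if m.sum() else '')
for n,C in(('top',W),('side',S)):
    R=C.reshape(-1,3)
    m=(np.hypot(R[:,0]-W[219,394,0],R[:,1]-W[219,394,1])<.05)&(R[:,2]>.043);print(n,R[m].mean(0).round(4),cv2.minEnclosingCircle(R[m][:,:2].astype(np.float32)))
a=cv2.resize(im[170:280,240:440],None,fx=4,fy=4)[:,:]; b=cv2.resize(ims[150:320,220:370],None,fx=3.5,fy=3.5)
a=cv2.resize(a,(430,237));b=cv2.resize(b,(370,420));o=np.zeros((420,800,3),np.uint8);o[:237,:430]=a;o[:,430:]=b
cv2.imwrite('pics/crop1.png',o)
```

```text
(365, 188) knob 51 [ 0.5542 -0.2082  0.052 ] all 211 ((0.5596859455108643, -0.21207882463932037), 0.032540589570999146) 0.059
(360, 215) knob 52 [ 0.4749 -0.1919  0.0517] all 217 ((0.47379547357559204, -0.19224795699119568), 0.025715043768286705) 0.06
(394, 219) knob 51 [ 0.4585 -0.2963  0.0519] all 219 ((0.45921674370765686, -0.29659023880958557), 0.02601161226630211) 0.059
(364, 258) knob 52 [ 0.3409 -0.2022  0.0509] all 225 ((0.3310887813568115, -0.20112571120262146), 0.034537721425294876) 0.058
top 0.204 0.216 64 [0.5274 0.0437 0.21  ] ((0.5268829464912415, 0.044731032103300095), 0.022620130330324173)
top 0.186 0.195 208 [0.5257 0.0446 0.1912] ((0.5270909070968628, 0.044755447655916214), 0.029320089146494865)
top 0.155 0.185 18 [0.5161 0.0274 0.1816] ((0.5260804891586304, 0.0450492762029171), 0.028915297240018845)
top 0.02 0.1 1183 [0.5817 0.0396 0.0857] ((0.5212346911430359, 0.045858025550842285), 0.13619911670684814)
side 0.204 0.216 69 [0.5293 0.0406 0.2073] ((0.5282925963401794, 0.04322323948144913), 0.0239421334117651)
side 0.186 0.195 106 [0.5291 0.0319 0.1899] ((0.5294771790504456, 0.04165351763367653), 0.030346577987074852)
side 0.155 0.185 170 [0.5269 0.0204 0.1705] ((0.5286980867385864, 0.04159781336784363), 0.02949444390833378)
side 0.02 0.1 1997 [0.544  0.0096 0.0614] ((0.5229141116142273, 0.04244494438171387), 0.13617382943630219)
top [ 0.4591 -0.2966  0.052 ] ((0.45937052369117737, -0.296828955411911), 0.012183722108602524)
side [ 0.4605 -0.2982  0.0502] ((0.4617501497268677, -0.2964060306549072), 0.013875101692974567)
```

View pics/crop1.png

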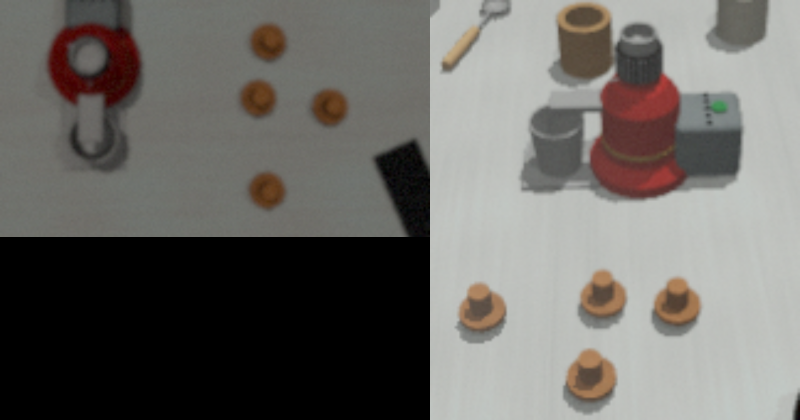

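The crop shows four identical upright stoppers. The chosen one is the lowest in the crop's side view (590,375), with nothing beside it. Measured positions are the mill axis ≈ (0.5275, 0.044) with rim at 0.21, and the stopper at (0.4595, -0.297) with top at 0.052; both heights match the description. Now I work out the shifts.

```bash
cat >> h.py <<'E'
from scipy.spatial.transform import Rotation as Ro
def rel(t):
    o=sensors.get_obs(); R=Ro.from_rotvec(o['eef_rot']).as_matrix(); return (R.T@(np.array(t)-o['eef_pos'])*1000).round(1)
def yaw():
    R=Ro.from_rotvec(sensors.get_obs()['eef_rot']).as_matrix(); return np.arctan2(R[1,1],R[0,1])
E
python3 - <<'E'
from h import *
print(Ro.from_rotvec(sensors.get_obs()['eef_rot']).as_matrix().round(3).tolist(),yaw())
print(rel([.5275,.044,.29]))
im,d=load('top');W=cloud('top',d);R=W.reshape(-1,3)
m=(R[:,0]>.2)&(R[:,0]<.75)&(R[:,1]>-.3)&(R[:,1]<.4)&(R[:,2]>.2);print(R[m].max(0),R[m].min(0))
E
```

```text
[[-0.898, 0.439, -0.001], [0.439, 0.898, -0.002], [0.0, -0.002, -1.0]] 1.1159990040748018
[-454.6 -303.2  -59.1]
[0.54934411 0.39996258 0.73879057] [0.20000956 0.02457638 0.20057686]
```

```bash
python3 -m creep '[[-40,-25,-50,0],[-85,-57,-60,0],[-130,-87,-60,0],[-175,-117,-60,0],[-220,-147,-60,0],[-265,-177,-60,0],[-310,-207,-60,0],[-355,-237,-60,0],[-395,-264,-60,0],[-430,-287,-60,0],[-455,-303,-60,0],[-455,-303,-60,0],[-455,-303,-60,0]]' 1
python3 - <<'E'
from h import *
print(rel([.5275,.044,.153]),rel([.528,.0435,.153]),yaw(),sensors.get_obs()['qpos'].round(3),sensors.get_obs()['wrist_torque'])
im,d=shot('top');im2,d2=shot('side');a=cv2.resize(im[130:270,210:350],(400,400));b=cv2.resize(im2[90:250,230:390],(400,400));cv2.imwrite('pics/over.png',np.hstack([a,b]))
E
```

```text
clock: 1.72
eef_pos: [0.5276, 0.045, 0.291]
eef_rot: [-0.708, -3.06, -0.001]
ft_force: [-1.2, 1.1, 0.4]
opening: 0.0855
grip_force: 0.0
[ -0.5  -1.  138. ] [ -1.2  -1.2 138. ] 1.1161637455325764 [-3.500e-02  2.760e-01  9.200e-02  1.387e+00  1.000e-03  4.200e-01] [ 0.01536348  0.03082303 -0.01313524]
```

View pics/over.png

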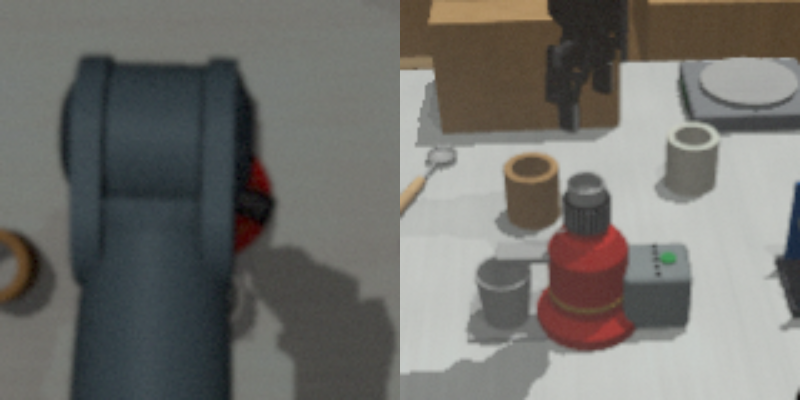

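The open gripper stands above the ring: in the right half, the fingers at (565-610,40-130) are over the ring at (587,205). I descend around the ring and grip it.

```bash
python3 -m creep '[[-1,-1,45,0],[-1,-1,90,0],[-1,-1,120,0],[-1,-1,137,0],[-1,-1,137,0],[-1,-1,137,0]]' 1
python3 -m creep '[[0,0,0,0],[0,0,0,0],[0,0,0,0],[0,0,0,0],[0,0,0,0],[0,0,0,0]]' 0
python3 - <<'E'
from h import *
o=sensors.get_obs();print(yaw(),o['wrist_torque'],o['qpos'].round(3),o['ft_force'])
im2,d2=shot('side');cv2.imwrite('pics/grip.png',cv2.resize(im2[110:240,250:380],(500,500)))
E
```

```text
clock: 2.58
eef_pos: [0.5291, 0.0437, 0.1553]
eef_rot: [0.706, 3.06, 0.001]
ft_force: [1.1, 0.6, -0.7]
opening: 0.0855
grip_force: 0.0
clock: 3.32
eef_pos: [0.5295, 0.0434, 0.1556]
eef_rot: [0.708, 3.059, 0.002]
ft_force: [-0.9, 1.2, 6.2]
opening: 0.0547
grip_force: 62.7
1.1160884785238845 [ 0.16657048  0.22731457 -0.0411044 ] [-3.800e-02  3.220e-01 -1.990e-01  1.048e+00  1.000e-03  4.170e-01] [-0.93252069  1.23814509  6.22382779]
```

View pics/grip.png

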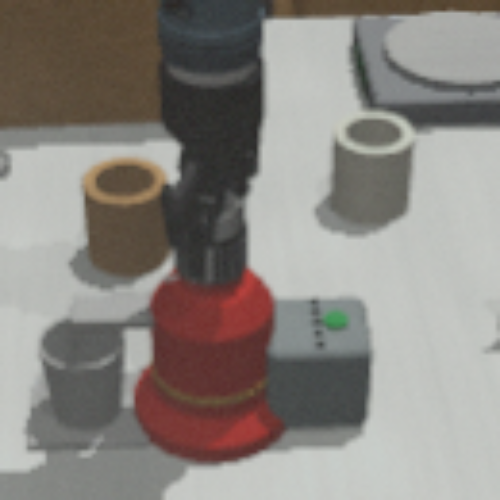

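Fingers are on the ring with the mouth just clear of the gripper body, and the opening of 54.7 mm fits the 56 mm sleeve. I turn clockwise to 0.8 rad, which is still before any possible contact, and check the torque on the way.

```bash
cat > t.py <<'E'
import sys
from h import *
T=[];o=None
o=sensors.get_obs();t=o['wrist_torque'][2];print('TORQ %.3f yaw %.4f F %s open %.4f'%(t,yaw(),o['ft_force'].round(1),o['opening']),flush=True)
sys.exit(0 if abs(t)<(float(sys.argv[1]) if len(sys.argv)>1 else .25) else 1)
E
python3 -m creep '[[0,0,0,0.06],[0,0,0,0.12],[0,0,0,0.12]]' >/dev/null; python3 t.py && python3 -m creep '[[0,0,0,0.07],[0,0,0,0.13],[0,0,0,0.13]]' >/dev/null; python3 t.py && python3 -m creep '[[0,0,0,0.1],[0,0,0,0.2],[0,0,0,0.3],[0,0,0,0.3]]' >/dev/null; python3 t.py && python3 -m creep '[[0,0,0,0.1],[0,0,0,0.2],[0,0,0,0.25],[0,0,0,0.25]]' >/dev/null; python3 t.py
```

```text
TORQ -0.023 yaw 0.9955 F [-1.4 -0.6  6.5] open 0.0548
TORQ -0.018 yaw 0.8652 F [-3.  -1.2  7.6] open 0.0550
TORQ 0.034 yaw 0.5645 F [-5.3 -4.5  9.2] open 0.0545
TORQ 0.106 yaw 0.3150 F [-7.2 -5.8 10.9] open 0.0547
```

```bash
python3 -m creep '[[0,0,0,0.05],[0,0,0,0.05]]' >/dev/null; python3 t.py && python3 -m creep '[[0,0,0,0.05],[0,0,0,0.05]]' >/dev/null; python3 t.py && python3 -m creep '[[0,0,0,0.03],[0,0,0,0.03]]' >/dev/null; python3 t.py && python3 -m creep '[[0,0,0,0.03],[0,0,0,0.03]]' >/dev/null; python3 t.py && python3 -m creep '[[0,0,0,0.03],[0,0,0,0.03]]' >/dev/null; python3 t.py && python3 -m creep '[[0,0,0,0.03],[0,0,0,0.03]]' >/dev/null; python3 t.py && python3 -m creep '[[0,0,0,0.03],[0,0,0,0.03]]' >/dev/null; python3 t.py && python3 -m creep '[[0,0,0,0.03],[0,0,0,0.03]]' >/dev/null; python3 t.py; python3 -c "
from h import *; print(sensors.get_obs()['clock'])"
```

```text
TORQ 0.051 yaw 0.2647 F [-7.9 -5.1 12. ] open 0.0545
TORQ 0.006 yaw 0.2145 F [-9.2 -7.  13.1] open 0.0547
TORQ -0.068 yaw 0.1845 F [-8.8 -6.4 11.6] open 0.0548
TORQ -0.079 yaw 0.1545 F [-9.8 -6.4 14. ] open 0.0550
TORQ 0.013 yaw 0.1245 F [-10.6  -5.7  13.3] open 0.0547
TORQ -0.017 yaw 0.0947 F [-10.   -6.   12.6] open 0.0549
TORQ 0.073 yaw 0.0649 F [-10.7  -6.5  13.6] open 0.0547
TORQ 0.057 yaw 0.0347 F [-10.1  -6.1  14.3] open 0.0551
7.125
```

Clicks are felt, with one near yaw 0.11 and no contact there. The next click should be near yaw -0.14.

```bash
python3 -m creep '[[0,0,0,0.05],[0,0,0,0.05]]' >/dev/null; python3 t.py && python3 -m creep '[[0,0,0,0.05],[0,0,0,0.05]]' >/dev/null; python3 t.py && python3 -m creep '[[0,0,0,0.03],[0,0,0,0.03]]' >/dev/null; python3 t.py && python3 -m creep '[[0,0,0,0.03],[0,0,0,0.03]]' >/dev/null; python3 t.py && python3 -m creep '[[0,0,0,0.02],[0,0,0,0.02]]' >/dev/null; python3 t.py && python3 -m creep '[[0,0,0,0.02],[0,0,0,0.02]]' >/dev/null; python3 t.py && python3 -m creep '[[0,0,0,0.02],[0,0,0,0.02]]' >/dev/null; python3 t.py
```

```text
TORQ 0.037 yaw -0.0155 F [-11.   -5.7  13.7] open 0.0547
TORQ 0.017 yaw -0.0656 F [-12.7  -6.9  15.8] open 0.0546
TORQ -0.038 yaw -0.0956 F [-11.8  -6.6  15. ] open 0.0544
TORQ -0.028 yaw -0.1254 F [-11.9  -6.2  15.2] open 0.0549
TORQ -0.006 yaw -0.1453 F [-13.1  -6.3  15.4] open 0.0550
TORQ 0.058 yaw -0.1651 F [-12.6  -5.1  15.1] open 0.0548
TORQ 0.126 yaw -0.1849 F [-11.9  -4.7  15.3] open 0.0547
```

```bash
python3 -m creep '[[0,0,0,0],[0,0,0,0.015],[0,0,0,0.015]]' >/dev/null; python3 t.py && python3 -m creep '[[0,0,0,0.015],[0,0,0,0.015]]' >/dev/null; python3 t.py && python3 -m creep '[[0,0,0,0.02],[0,0,0,0.02]]' >/dev/null; python3 t.py && python3 -m creep '[[0,0,0,0.02],[0,0,0,0.02]]' >/dev/null; python3 t.py && python3 -m creep '[[0,0,0,0.03],[0,0,0,0.03]]' >/dev/null; python3 t.py
```

```text
TORQ 0.097 yaw -0.1998 F [-13.5  -5.4  15.5] open 0.0549
TORQ 0.032 yaw -0.2151 F [-13.8  -5.5  15.4] open 0.0546
TORQ -0.017 yaw -0.2351 F [-13.4  -5.6  15.8] open 0.0545
TORQ 0.022 yaw -0.2551 F [-14.2  -5.9  16.8] open 0.0548
TORQ 0.008 yaw -0.2853 F [-13.7  -5.9  16. ] open 0.0544
```

```bash
python3 -m creep '[[0,0,0,0.05],[0,0,0,0.05]]' >/dev/null; python3 t.py && python3 -m creep '[[0,0,0,0.03],[0,0,0,0.03]]' >/dev/null; python3 t.py && python3 -m creep '[[0,0,0,0.02],[0,0,0,0.02]]' >/dev/null; python3 t.py && python3 -m creep '[[0,0,0,0.015],[0,0,0,0.015]]' >/dev/null; python3 t.py && python3 -m creep '[[0,0,0,0.01],[0,0,0,0.01]]' >/dev/null; python3 t.py && python3 -m creep '[[0,0,0,0.01],[0,0,0,0.01]]' >/dev/null; python3 t.py && python3 -m creep '[[0,0,0,0.01],[0,0,0,0.01]]' >/dev/null; python3 t.py;  python3 -c "
from h import *; print(sensors.get_obs()['clock'],sensors.get_obs()['qpos'].round(3))"
```

```text
TORQ 0.001 yaw -0.3354 F [-14.9  -5.6  16.8] open 0.0544
TORQ -0.030 yaw -0.3652 F [-15.3  -6.5  17.9] open 0.0545
TORQ -0.077 yaw -0.3852 F [-15.4  -5.4  17.1] open 0.0551
TORQ -0.012 yaw -0.3999 F [-14.5  -5.1  17.6] open 0.0544
TORQ 0.105 yaw -0.4097 F [-15.4  -5.6  18.1] open 0.0547
TORQ 0.224 yaw -0.4193 F [-15.5  -5.3  17.3] open 0.0547
TORQ 0.353 yaw -0.4289 F [-16.1  -4.5  18. ] open 0.0546
12.0 [-0.039  0.32  -0.202  1.056 -0.005  1.961]
```

The burrs touch: torque climbs at about 12 N m/rad to 0.35 N m, which puts contact at yaw ≈ -0.40. I back off 0.775 rad to yaw ≈ 0.35 and let go.

```bash
python3 -m creep '[[0,0,0,-0.1],[0,0,0,-0.2],[0,0,0,-0.3],[0,0,0,-0.4],[0,0,0,-0.5],[0,0,0,-0.6],[0,0,0,-0.7],[0,0,0,-0.775],[0,0,0,-0.775],[0,0,0,-0.775]]' >/dev/null; python3 t.py
python3 -m creep '[[0,0,0,0],[0,0,0,0],[0,0,0,0],[0,0,0,0],[0,0,0,0]]' 1; python3 t.py
python3 -m creep '[[0,0,-30,0],[0,0,-80,0],[0,0,-120,0],[0,0,-120,0],[0,0,-120,0]]' 1
python3 - <<'E'
from h import *
print(rel([.4595,-.2968,.20]),rel([.4595,-.2968,.018]))
E
```

```text
TORQ 0.071 yaw 0.3451 F [-7.6 -5.  10.9] open 0.0546
clock: 13.88
eef_pos: [0.5287, 0.0432, 0.1542]
eef_rot: [-1.806, -2.571, -0.0]
ft_force: [0.0, 0.9, 0.3]
opening: 0.0852
grip_force: 0.0
TORQ -0.000 yaw 0.3461 F [0.  0.9 0.3] open 0.0852
clock: 14.5
eef_pos: [0.5285, 0.0432, 0.2736]
eef_rot: [-1.806, -2.57, 0.0]
ft_force: [-0.4, 0.7, 0.3]
opening: 0.0855
grip_force: 0.0
[-296.5 -180.3   73.7] [-296.5 -180.2  255.7]
```

Ring set and released with torque zero. Net turn from the start is three clicks, since contact was six clicks from the start. Now I move above the stopper.

```bash
python3 -m creep '[[-40,-24,0,0],[-80,-49,0,0],[-120,-73,0,0],[-160,-97,0,0],[-200,-122,20,0],[-235,-143,50,0],[-265,-161,80,0],[-285,-173,110,0],[-296,-180,135,0],[-296,-180,155,0],[-296,-180,155,0],[-296,-180,155,0]]' 0.7
python3 - <<'E'
from h import *
im,d=shot('side');S=cloud('side',d);R=S.reshape(-1,3)
m=(np.hypot(R[:,0]-.46,R[:,1]+.297)<.03)&(R[:,2]>.043)&(R[:,2]<.06);print(m.sum(),R[m].mean(0).round(4))
print(rel([.460,-.297,.026]))
cv2.imwrite('pics/stop.png',cv2.resize(im[200:330,200:370],(680,520)))
E
```

```text
clock: 16.0
eef_pos: [0.4595, -0.2959, 0.1191]
eef_rot: [-1.805, -2.57, -0.0]
ft_force: [0.2, 0.6, 0.2]
opening: 0.0596
grip_force: 0.0
81 [ 0.4608 -0.2982  0.0502]
[-0.7 -0.3 93.7]
```

View pics/stop.png

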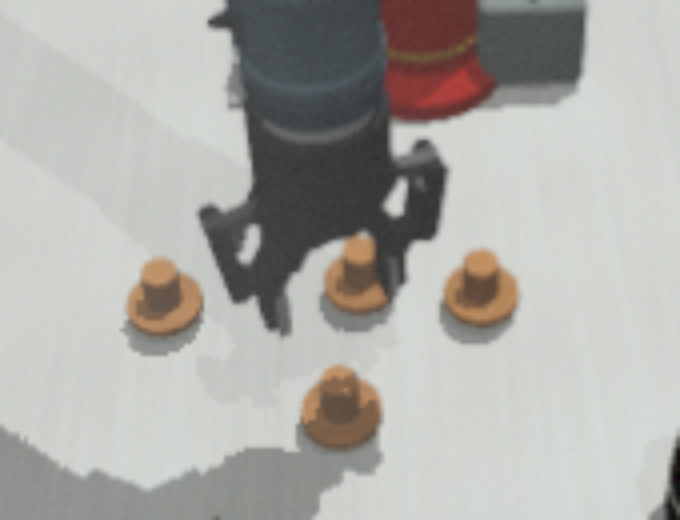

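The open fingers (275,330 and 392,295) sit above the chosen stopper (340,405), clear of the neighbours at (160,300), (360,280) and (482,290). I descend and grip the knob.

```bash
python3 -m creep '[[-1,0,40,0],[-1,0,75,0],[-1,0,92,0],[-1,0,92,0],[-1,0,92,0]]' 0.7
python3 -m creep '[[0,0,0,0],[0,0,0,0],[0,0,0,0],[0,0,0,0],[0,0,0,0],[0,0,0,0]]' 0
python3 -m creep '[[0,0,-40,0],[0,0,-100,0],[0,0,-160,0],[0,0,-215,0],[0,0,-240,0],[0,0,-240,0],[0,0,-240,0]]' 0
python3 - <<'E'
from h import *
im,d=shot('side');S=cloud('side',d);np.save('s.npy',S)
o=sensors.get_obs();print(o['eef_pos'],rel([.528,.0435,o['eef_pos'][2]]))
c=viewer.camera_info('side')
q=np.array(c['world_to_cam'])[:3]@np.r_[o['eef_pos'],1];K=np.array(c['camera_matrix']);u,v=(K@(q/q[2]))[:2].astype(int);print(u,v)
cv2.imwrite('pics/held.png',cv2.resize(im[v-60:v+60,u-70:u+70],(700,600)))
E
```

```text
clock: 16.68
eef_pos: [0.4611, -0.2979, 0.0287]
eef_rot: [1.804, 2.569, -0.0]
ft_force: [-0.8, 0.0, -0.5]
opening: 0.0598
grip_force: 0.0
clock: 17.42
eef_pos: [0.4607, -0.2979, 0.0282]
eef_rot: [1.805, 2.569, -0.0]
ft_force: [-0.5, 0.8, 6.2]
opening: 0.0215
grip_force: 58.4
clock: 18.3
eef_pos: [0.4594, -0.2967, 0.2654]
eef_rot: [-1.804, -2.568, -0.001]
ft_force: [0.4, 1.1, -1.6]
opening: 0.0217
grip_force: 58.8
[ 0.45917615 -0.29650178  0.26498199] [296.5 180.    0.7]
278 234
```

View pics/held.png

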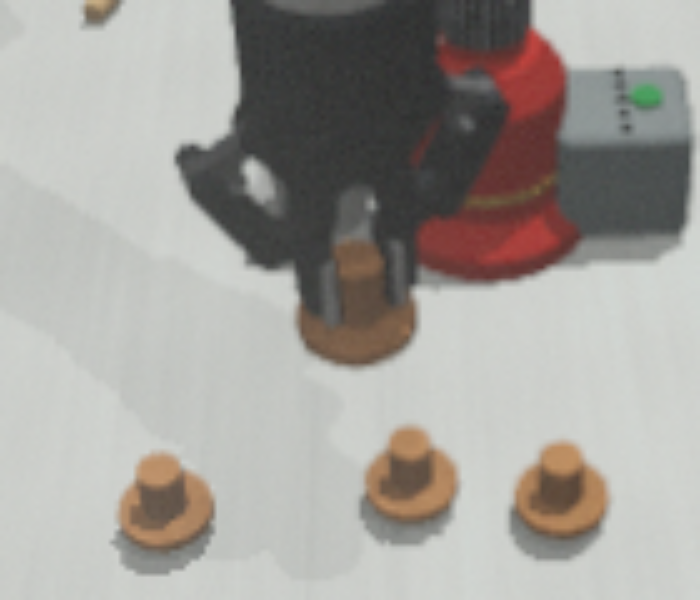

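The stopper is held upright (flange at 355,335, knob between the pads). I carry it above the mouth.

```bash
python3 -m creep '[[30,18,-10,0],[70,43,-25,0],[110,67,-30,0],[150,91,-30,0],[190,115,-30,0],[230,140,-30,0],[265,161,-30,0],[285,173,-30,0],[296,180,-30,0],[296,180,-30,0],[296,180,-30,0],[296,180,-30,0]]' 0
python3 - <<'E'
from h import *
im,d=shot('side');S=cloud('side',d);R=S.reshape(-1,3)
o=sensors.get_obs();print(o['eef_pos'],rel([.5277,.0437,.2245]))
hsv=cv2.cvtColor(im,cv2.COLOR_BGR2HSV).reshape(-1,3)
m=(np.hypot(R[:,0]-.528,R[:,1]-.044)<.045)&(R[:,2]>.25)&(R[:,2]<.32)&(hsv[:,1]>90)
q=R[m];print(m.sum(),q.min(0).round(4),q.max(0).round(4))
f=q[(q[:,2]<.29)];print('x ext flange',np.percentile(f[:,0],[1,99]))
cv2.imwrite('pics/over2.png',cv2.resize(im[110:230,240:380],(700,600)))
E
```

```text
clock: 19.85
eef_pos: [0.529, 0.0413, 0.2973]
eef_rot: [1.808, 2.569, -0.0]
ft_force: [-0.3, -0.0, -1.5]
opening: 0.0216
grip_force: 58.8
[0.52900105 0.0413734  0.29733557] [ 2.6 -0.4 72.8]
160 [0.5063 0.0136 0.2756] [0.5539 0.0552 0.3199]
x ext flange [0.50644504 0.5536296 ]
```

View pics/over2.png

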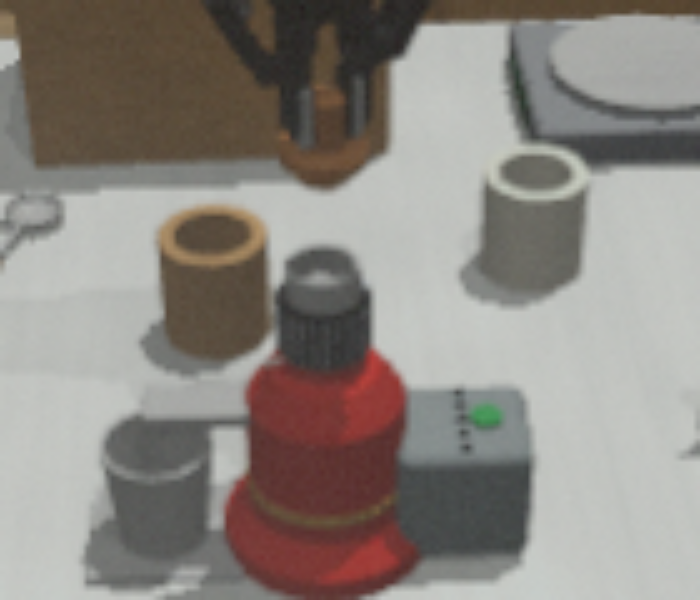

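In the picture the stopper (325,150) hangs over the mouth (323,270), about 2.5 mm off in y by both depth and pose. I correct that and lower it, watching the force.

```bash
python3 -m creep '[[2.5,-0.5,20,0],[2.5,-0.5,40,0],[2.5,-0.5,50,0],[2.5,-0.5,54,0],[2.5,-0.5,54,0]]' 0; python3 t.py
python3 -m creep '[[0,0,3,0],[0,0,6,0],[0,0,8,0],[0,0,8,0]]' 0; python3 t.py; python3 -c "
from h import *
o=sensors.get_obs();print(o['eef_pos'],o['wrist_torque'],rel([.5277,.0437,.2245]))"
```

```text
clock: 20.52
eef_pos: [0.5279, 0.0443, 0.2436]
eef_rot: [1.806, 2.57, 0.0]
ft_force: [0.4, 0.1, -0.8]
opening: 0.0218
grip_force: 58.9
TORQ 0.055 yaw 0.3458 F [ 0.4  0.1 -0.8] open 0.0218
clock: 21.02
eef_pos: [0.5276, 0.0444, 0.2351]
eef_rot: [-1.806, -2.57, 0.0]
ft_force: [-0.1, -1.6, -1.7]
opening: 0.0217
grip_force: 58.9
TORQ -0.027 yaw 0.3460 F [-0.1 -1.6 -1.7] open 0.0217
[0.52759022 0.04441594 0.23510973] [-0.00148451  0.02649888 -0.02661599] [-0.7 -0.1 10.6]
```

Plug is 3-4 mm into the mouth with no contact force. Continuing down.

```bash
python3 -m creep '[[0,0,2,0],[0,0,4,0],[0,0,6,0],[0,0,6,0]]' 0 | sed -n '2p;4p'; python3 -m creep '[[0,0,1,0],[0,0,2,0],[0,0,2,0]]' 0| sed -n '2p;4p'; python3 -m creep '[[0,0,1,0],[0,0,1,0]]' 0| sed -n '2p;4p'
```

```text
eef_pos: [0.5276, 0.0444, 0.2291]
ft_force: [-0.1, 0.3, -0.5]
eef_pos: [0.5277, 0.0444, 0.2272]
ft_force: [-0.3, 0.2, -1.1]
eef_pos: [0.5277, 0.0444, 0.2262]
ft_force: [-0.2, 0.4, -1.8]
```

```bash
python3 -m creep '[[0,0,1,0],[0,0,1,0]]' 0 | sed -n '2p;4p'; python3 t.py 9; python3 -m creep '[[0,0,0.5,0],[0,0,0.5,0]]' 0| sed -n '2p;4p'; python3 -c "
from h import *
import sys;sys.exit(sensors.get_obs()['ft_force'][2]>10)" && python3 -m creep '[[0,0,0.5,0],[0,0,0.5,0]]' 0| sed -n '2p;4p';python3 -c "
from h import *
import sys;sys.exit(sensors.get_obs()['ft_force'][2]>10)" && python3 -m creep '[[0,0,0.5,0],[0,0,0.5,0]]' 0| sed -n '2p;4p'
```

```text
eef_pos: [0.5277, 0.0444, 0.2252]
ft_force: [0.6, 0.0, -1.1]
TORQ 0.024 yaw 0.3460 F [ 0.6  0.  -1.1] open 0.0216
eef_pos: [0.5277, 0.0443, 0.2248]
ft_force: [-0.5, -1.7, -1.6]False
False
```

```bash
cat > f.py <<'E'
from h import *
import sys
o=sensors.get_obs();print(o['eef_pos'].round(4),o['ft_force'].round(1),flush=True);sys.exit(int(o['ft_force'][2]>8))
E
python3 -m creep '[[0,0,0.5,0],[0,0,0.5,0]]' 0 >/dev/null; python3 f.py && python3 -m creep '[[0,0,0.5,0],[0,0,0.5,0]]' 0 >/dev/null; python3 f.py && python3 -m creep '[[0,0,0.5,0],[0,0,0.5,0]]' 0 >/dev/null; python3 f.py && python3 -m creep '[[0,0,0.5,0],[0,0,0.5,0]]' 0 >/dev/null; python3 f.py && python3 -m creep '[[0,0,0.5,0],[0,0,0.5,0]]' 0 >/dev/null; python3 f.py
```

```text
[0.5277 0.0443 0.2246] [-2.3 -1.   2.2]
[0.5277 0.0443 0.2246] [-2.1 -1.1  5.7]
[0.5278 0.0443 0.2245] [-3.8 -1.1  8.4]
[0.5278 0.0443 0.2245] [-3.8 -1.1  8.4]
[0.5278 0.0443 0.2245] [-3.8 -1.1  8.4]
```

Seated: contact at 0.2245, the predicted height. I release and withdraw.

```bash
python3 -m creep '[[0,0,0,0],[0,0,0,0],[0,0,0,0],[0,0,0,0],[0,0,0,0]]' 0.7 | tail -2; python3 -m creep '[[0,0,-30,0],[0,0,-80,0],[0,0,-120,0],[30,-30,-140,0],[80,-70,-140,0],[110,-110,-140,0],[110,-110,-140,0],[110,-110,-140,0]]' 0.7
python3 - <<'E'
from h import *
im,d=shot('side');im2,d2=shot('top')
for n,dd,i in(('side',d,im),('top',d2,im2)):
    R=cloud(n,dd).reshape(-1,3);hs=cv2.cvtColor(i,cv2.COLOR_BGR2HSV).reshape(-1,3)
    near=(np.hypot(R[:,0]-.528,R[:,1]-.044)<.035)
    m=near&(R[:,2]>.24)&(R[:,2]<.27);print(n,'knob',m.sum(),np.nanmedian(R[m],0).round(4))
    m=near&(R[:,2]>.213)&(R[:,2]<.226);print('flange',m.sum(),np.nanmedian(R[m],0).round(4),np.ptp(R[m],0).round(3))
cv2.imwrite('pics/fin.png',np.hstack([cv2.resize(im[100:260,230:390],(400,400)),cv2.resize(im2[110:270,210:370],(400,400))]))
E
```

```text
opening: 0.0597
grip_force: 0.0
clock: 25.02
eef_pos: [0.3875, 0.1106, 0.3635]
eef_rot: [1.805, 2.57, 0.001]
ft_force: [-0.0, -0.3, -0.2]
opening: 0.0596
grip_force: 0.0
side knob 44 [0.5293 0.0409 0.246 ]
flange 128 [0.5292 0.0357 0.2166] [0.05  0.048 0.013]
top knob 62 [0.5278 0.0447 0.2491]
flange 210 [0.5256 0.0459 0.2184] [0.049 0.049 0.013]
```

View pics/fin.png

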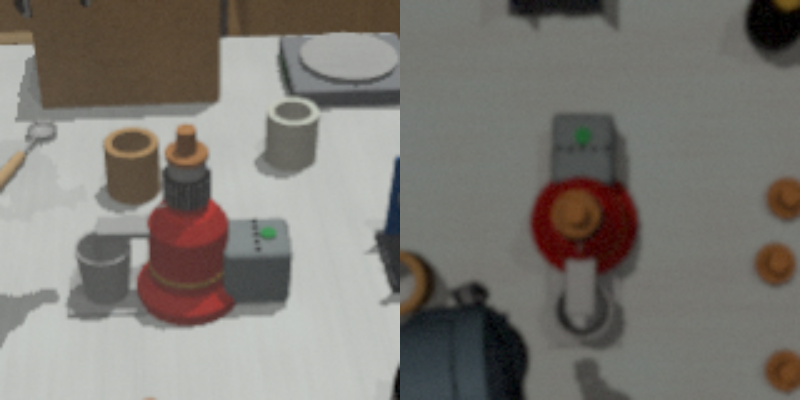

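The stopper sits square in the mouth (left 187,150; right 577,213). Flange top is at 218 mm and knob top at 248 mm, exactly as expected when seated. The cup and the rest stand as before. Handing in.

```bash
python3 -c "
from h import *
print(manip.close_job())"
```

```text
the job is handed in; nothing more can be done
None
```

The job is handed in at about 25 s of the 67 s: the ring was turned until the burrs touched (0.35 N m, not jammed) and backed off three clicks, then the far-right stopper was seated fully in the mill's mouth and released, with the other things left alone.

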